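Ready a souvenir bat for signing and hold the writing guide

TASK

Lay the small wooden bat gently into the two v-notches of the signing cradle, thick barrel in the big notch and thin handle in the small one, so that it lies level, and let go of it. Then take the spring-loaded writing guide by its upright black grip, pull it along its rail until its brass pointer lines up with the brass mark on the board, and finish while still holding it there for the signer. The bat stays as it lies in the notches, and the other things on the table are left alone.

Things in the scene. Friction and masses are not known exactly. Their poses are not given: they have to be found in the camera images.
- bat: Small plain wooden bat, 300 mm long, 80 to 170 g, loose on the table, can roll. Origin on its centre line at its balance point, the place to grip (36 mm thick). x runs to the thick end: barrel 36 mm in diameter from x = -27 to +103 mm, taper, thin handle 16 mm in diameter from x = -107 to -186, 24 mm knob to -197. At the start it rests on its barrel, centre line level, 18 mm up.
- barrel_end (a point): Centre of the end face of the bat's thick end, 103 mm from the bat's origin.
- cradle: Fixed plywood board, x -180 to +220, y -130 to +45 mm, 18 mm thick, with two upright dark wooden v-notches and an aluminium rail. It stands left or right. Origin at table height below the seated bat's centre line; x along that line towards the big notch. A seated bat points its barrel to +x, centre line level 65 mm up, its origin near x = 37 mm (20 mm either way is fine).
- barrel_notch (a point): The seated bat's centre line at the big v-notch (for the barrel), at x = 105 mm of the cradle, 65 mm above the table. The notch is 18 mm thick along x; its 45 degree walls rise to 65 mm above the table, 25 mm either side (31 mm outside).
- handle_notch (a point): The seated bat's centre line at the small v-notch (for the thin handle), x = -110 mm of the cradle, 65 mm above the table; 18 mm thick along x, 45 degree walls rising to 71 mm, 17 mm either side (23 mm outside).
- guide (a joint): Travel in m of the writing guide along its rail: 0 = parked by its spring at the cradle's +x end, growing as it is pulled towards the cradle's -x, stop at 0.115. The spring pulls back with 3 N at 0 and 10 N at 0.1 m (70 N/m); let go, it returns to 0.
- guide_grip (a point): Centre of the top of the guide's upright black grip: a post 20 mm (cradle x) by 26 mm (y), top 100 mm and foot 48 mm above the table, parked at x = 102, y = -70 mm of the cradle. 70 mm to its +x side a 12 mm pillar carries a 12 mm wide straightedge across the bat's line, 104 to 110 mm up: parked, it is clear of a seated bat; pulled, it passes 21 mm above the barrel.
- guide_pointer (a point): Tip of the guide's small brass pointer, at the same cradle x as the centre of the grip, 34 mm to its -y side, 38 mm above the table.
- mark: Fixed brass mark, a T-shaped piece 14 x 20 x 10 mm standing on the cradle's board beside the rail, at y = -113 mm of the cradle. Its middle line runs across the rail. Origin under its middle; axes parallel to the cradle's. Its x along the cradle differs from start to start: the pull needed is 50 to 90 mm.
- marker_a: Grey marker pen, 138 mm long, 14 mm thick, lying between bat and cradle; bystander. Origin under its centre.
- marker_b: White marker pen with black cap, 138 mm long, 14 mm thick, lying between bat and cradle; bystander. Origin under its centre.
- water: Clear water bottle, 64 mm wide, 200 mm tall; bystander. Origin under its centre.
- signed_ball: Baseball, 73 mm across, fixed on a small black foot, 80 mm high in all; bystander. Origin under its centre.
- cards: Stack of cards, 89 x 64 x 35 mm; bystander. Origin under its centre.

How it is judged:
By the outcome, as a careful person would: the job done as asked, in the order asked, and still so for the second after the job is handed in, while the arm keeps its last pose, push and grip.
It also fails if it takes over 51 s, if anything falls off the work surface, if the arm or the gripper's body presses on something with over 40 N, if the wrist force passes 120 N, or if a joint passes its speed limit or range.

ROBOT

A 7-joint arm with a two-finger parallel gripper is mounted at the origin on the work surface. World frame = base frame: x ahead of the robot, y to its left, z up, the work surface at z = 0. Lengths are in m, angles in degrees, forces in N, time in s.
With the tool pointing down it reaches from about 0.425 to 0.875 m from the base axis. Payload 4.7 kg.
Tool frame: the origin (TCP) lies between the finger pads; the fingertips stand 8 mm ahead of it and the grasp point (between the pads) lies 11 mm behind it (env.tip_extent is the distance from the TCP to the fingertips, in m); z points along the fingers, y is the line along which they close (so a half turn about z gives the same grasp; the last joint's range is limited). The gripper opens to 87 mm and grips with 3 to 60 N. Pads are 19 mm wide; open, the fingers measure 117 mm over their backs; the gripper's body (75 mm by 190 mm) begins 51 mm behind the grasp point.
Start: joints at [69.047, 18.392, -4.016, 83.108, 1.295, 78.541, -3.26], TCP at [0.241, -0.604, 0.2] pointing down, gripper open.
Joint ranges: [-163.93, 163.93], [-17.29, 119.83], [-79.2, 71.16], [3.27, 140.29], [-89.18, 269.18], [5.43, 117.66], [-154.24, 154.24]. Speed limits (degrees/s): [147.25, 147.25, 180, 180, 180, 180, 180].

INTERFACE

Orientations are given as [roll, pitch, yaw] about the fixed x, y, z axes, in that order (R = Rz(yaw) Ry(pitch) Rx(roll)).
In Python, from cell import sensors, vision, workorder, env gives the robot as it stands.
- The arm moves only by the tool drive_tool, never from a script. Its argument "moves" is a list of rows, each an object of numbers: "x", "y", "z": the shift along the tool's x, y, z in mm; "rx", "ry", "rz": the turn, a rotation vector about the tool's x, y, z in rad; "fingers": the closure, from -1 (fully open) to 1 (shut). In form: [{"x": .., "y": .., "z": .., "rx": .., "ry": .., "rz": .., "fingers": ..}, ...]. A call has 1 to 20 rows; each row is the pose to reach, as a shift and turn from the pose commanded when the call began, along the tool's axes at that moment; what a row does not reach only later rows make up. A row lasts 1/8 s, in which the tool goes at most 62.5 mm and 10.7 degrees, less where a joint would pass 70% of its speed; a pose out of reach is approached as far as the arm can. A call with a gripper value outside its range is refused whole. The fingers move at their own pace and stop on an object; "force" is the grip in N (left out, the last holds). Time passes only in rows, so rows that repeat a pose let the fingers close. It gives the time, the measured TCP pose, the force, the opening and the grip force at its end, in the units of the state.
- sensors.get_obs(): the state, without advancing time (a new reading comes with each control period).
- vision.read_camera(name): name is "scene" or "top" or "wrist"; returns a dict with "image" (384x512x3 uint8, red, green, blue), "fx", "fy", "cx", "cy" (pixels), "R" (3x3) and "t" (3): a world point X has camera coordinates R X + t. Camera axes: x right, y down, z forward; pixel columns grow to the right and rows downward; lengths in m; the calibration is good to about 2 mm. A picture is of the moment at which its call begins. There is no depth.
- workorder.sign_off(): hands the job in; it is judged then, once.
The state is a dict: "time_s": time; "qpos": joint angles; "joint_velocities": joint speeds; "effort": joint torques, N m; "tool_pos": TCP position; "tool_rot": TCP orientation; "force": force on the tool from outside, world axes, zero at the start; "wrist_torque": the same for the moment, N m; "grip_width": finger opening in m; "grasp_force": force on a finger pad.
Only numpy, scipy, OpenCV 4.12 (cv2) and the standard library are available. Lean on these libraries where they do the work, as an engineer would, in place of code of your own. Each camera call takes 0.05 s, during which the arm holds its last target. There are 200 camera calls.

## Working session

There is one attempt and no reset: what is moved stays moved. The work goes in short steps, Python scripts to look and compute and a tool call to move; the robot and the scene stay as the last step left them, time stands still between calls to the robot, and variables do not carry over. Pictures are saved under pics/ and viewed, at most 10 in all, crops included, and the job is handed in when it is done.

Besides the shell and the picture viewer there is one more tool, called after "Request:" as a command line: name --argument value ..., lists and objects as JSON in quotes. drive_tool: Moves the arm, as the interface text tells. Its arguments: {"type":"object","properties":{"moves":{"type":"array"},"force":{"type":"number"}},"required":["moves"]}

```bash
mkdir -p pics; ls; python3 - <<'E'
from cell import sensors,vision,env
import cv2,numpy as np
o=sensors.get_obs();print(o)
for n in("scene","top"):
    d=vision.read_camera(n);cv2.imwrite(f"pics/{n}0.png",d["image"][:,:,::-1]);np.savez(f"{n}0.npz",**d)
    print(n,d["fx"],d["cx"],d["cy"],np.round(-d["R"].T@d["t"],3))
E
```

```text
pics
{'time_s': 0.0, 'qpos': array([69.04775208, 18.44015238, -4.0165435 , 83.1732467 ,  1.29556513,
       78.54060151, -3.26124914]), 'joint_velocities': array([-0.00792987, -0.00277914,  0.03509313, -0.07001714, -0.11349294,
       -0.06352147,  0.10117343]), 'effort': array([ 5.87280938e-04, -4.91287744e+01, -4.03830204e-01, -3.12524199e+01,
       -6.39863173e-02,  4.37680143e-02,  1.84476576e-04]), 'tool_pos': array([ 0.2407106 , -0.60315918,  0.19906381]), 'tool_rot': array([-1.79891276e+02,  5.88571679e-03,  2.17617906e+01]), 'force': array([ 0.17913049, -0.4793638 , -0.72380515]), 'wrist_torque': array([-0.01581935, -0.00807342, -0.00493671]), 'grasp_force': 0.0, 'grip_width': 0.08712962267563915}
scene 404.28524791505606 256.8414570806389 182.50953274206222 [ 1.027 -0.431  1.027]
top 365.30417751558565 258.70186743715186 188.05943418216322 [ 0.438 -0.005  1.202]
```

View pics/scene0.png

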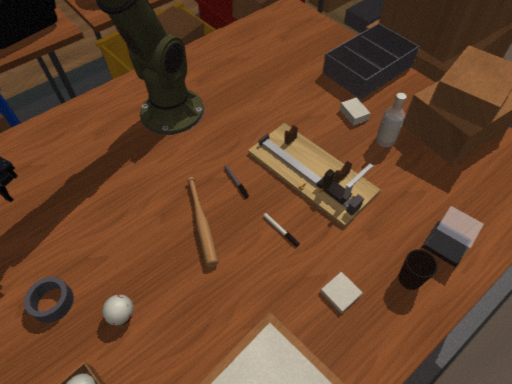

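View pics/top0.png

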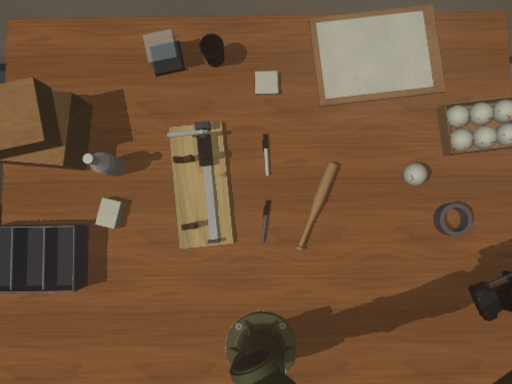

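The scene view shows bat, cradle and both markers. In the top view, the bat runs from knob (300,248) to barrel end (333,165). The cradle board spans about (170,125)-(232,247), with the big notch near (183,159), the small notch near (188,226) and the guide near (204,140).

```bash
cat > h.py <<'E'
import numpy as np,cv2
def ray(d,px,z):
    px=np.atleast_2d(px).astype(float)
    v=np.c_[(px[:,0]-d["cx"])/d["fx"],(px[:,1]-d["cy"])/d["fy"],np.ones(len(px))]@d["R"]
    c=-d["R"].T@d["t"]; return c+v*((z-c[2])/v[:,2])[:,None]
def proj(d,X):
    p=np.atleast_2d(X)@d["R"].T+d["t"]; return np.c_[d["fx"]*p[:,0]/p[:,2]+d["cx"],d["fy"]*p[:,1]/p[:,2]+d["cy"]]
E
python3 - <<'E'
from h import *
d=dict(np.load("top0.npz"));im=d["image"];hsv=cv2.cvtColor(im,cv2.COLOR_RGB2HSV)
for n,p in dict(bat=(323,188),bat2=(308,226),board=(180,200),board2=(222,200),table=(280,200),table2=(345,200)).items(): print(n,hsv[p[1],p[0]])
m=((hsv[...,0]>=11)&(hsv[...,0]<30)&(hsv[...,2]>90)).astype(np.uint8)*255
cs,_=cv2.findContours(m,cv2.RETR_EXTERNAL,cv2.CHAIN_APPROX_NONE)
for c in cs:
    if cv2.contourArea(c)>150: print(cv2.contourArea(c),cv2.boundingRect(c),cv2.minAreaRect(c))
a=cv2.resize(im[110:260,150:350],None,fx=4,fy=4,interpolation=cv2.INTER_CUBIC)
b=cv2.cvtColor(cv2.resize(m[110:260,150:350],None,fx=2,fy=2),cv2.COLOR_GRAY2RGB)
a[:,:][0:600]=a; a[300:600,400:800]=b
cv2.imwrite("pics/top1.png",a[:,:,::-1])
E
```

```text
bat [ 16 123 147]
bat2 [ 16 124 148]
board [ 19 104 142]
board2 [ 20 106 166]
table [ 13 156 118]
table2 [ 13 152 114]
11901.0 (285, 303, 227, 81) ((398.0, 343.0), (80.0, 226.0), 90.0)
619.5 (1, 145, 64, 21) ((34.384986877441406, 161.19992065429688), (19.122957229614258, 64.7476577758789), 77.7748794555664)
154027.5 (0, 0, 512, 384) ((255.49996948242188, 191.49996948242188), (510.99993896484375, 382.99993896484375), -0.0)
```

View pics/top1.png

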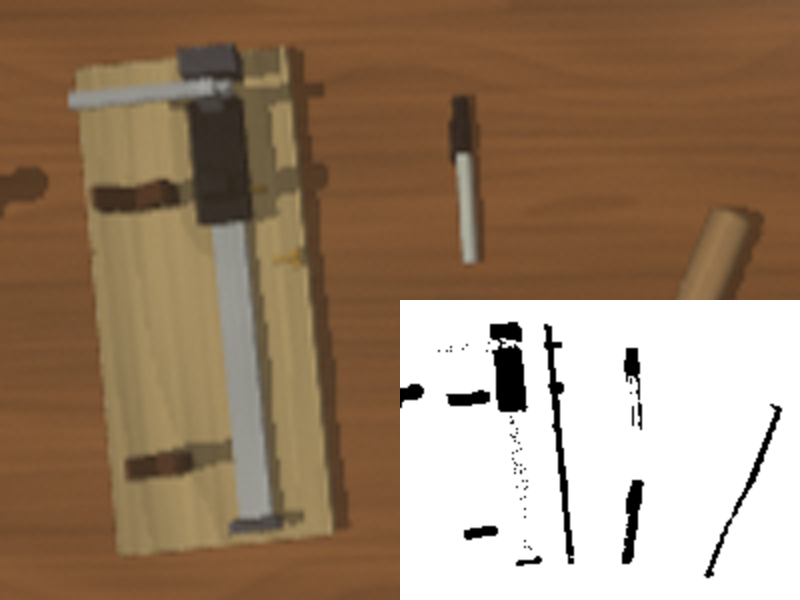

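The crop (4x, offset 150,110) shows the brass mark at crop (290,257) and the pointer at (258,188). The hue mask was too loose, so I'll tighten it.

```bash
python3 - <<'E'
from h import *
d=dict(np.load("top0.npz"));im=d["image"];hsv=cv2.cvtColor(im,cv2.COLOR_RGB2HSV)
m=((hsv[...,0]>=15)&(hsv[...,0]<30)&(hsv[...,1]>85)&(hsv[...,2]>70)).astype(np.uint8)
# bat
b=np.zeros_like(m);b[155:255,290:345]=m[155:255,290:345]
b=cv2.morphologyEx(b,cv2.MORPH_OPEN,np.ones((2,2)))
n,l,s,_=cv2.connectedComponentsWithStats(b);k=1+s[1:,4].argmax();ys,xs=np.where(l==k)
P=ray(d,np.c_[xs,ys],0.018)[:,:2]
vx,vy,x0,y0=cv2.fitLine(P.astype(np.float32),cv2.DIST_L2,0,.001,.001).ravel();u=np.array([vx,vy]);u*=np.sign(u[0])
t=(P-[x0,y0])@u;w=(P-[x0,y0])@[-u[1],u[0]]
print("bat len",t.min(),t.max(),np.ptp(t),"yaw",np.degrees(np.arctan2(u[1],u[0])),"end",[x0,y0]+u*t.max(),"O",[x0,y0]+u*(t.max()-.103), [x0,y0]+u*(t.min()+.197))
for a in np.arange(-.18,.1,.04):
    q=abs(t-(t.max()-.103)-a)<.006; print(round(a,2),w[q].min().round(4),w[q].max().round(4))
# board: fit right/left/bottom edges via hull
b=np.zeros_like(m);b[115:255,160:240]=m[115:255,160:240];b=cv2.morphologyEx(b,cv2.MORPH_OPEN,np.ones((3,3)))
c=max(cv2.findContours(b,0,2)[0],key=cv2.contourArea);r=cv2.minAreaRect(c);bx=cv2.boxPoints(r);W=ray(d,bx,.018)[:,:2]
print("board",np.round(bx,1).tolist(),np.round(W,4).tolist(),[np.linalg.norm(W[i]-W[(i+1)%4]).round(4) for i in range(4)])
# brass
for nme,(x,y,ww,hh) in dict(mark=(216,166,12,16),ptr=(210,152,10,10)).items():
    print(nme);print(hsv[y:y+hh,x:x+ww,1])
v=hsv[...,2]<75
for nme,(x,y,ww,hh) in dict(big=(171,152,25,14),small=(179,219,21,14)).items():
    ys,xs=np.where(v[y:y+hh,x:x+ww]);print(nme,len(xs),xs.min()+x,xs.max()+x,ys.min()+y,ys.max()+y,xs.mean()+x,ys.mean()+y)
E
```

```text
bat len -0.17553923131476526 0.1290990738530054 0.3046383051677707 yaw -22.732578 end [ 0.58483705 -0.24612953] O [ 0.48983824 -0.20632719] [ 0.48556024 -0.2045348 ]
-0.18 -0.0081 0.0079
-0.14 -0.0078 0.0071
-0.1 -0.0087 0.0086
-0.06 -0.0142 0.0138
-0.02 -0.0169 0.0178
0.02 -0.0148 0.017
0.06 -0.018 0.0169
0.1 -0.014 0.0149
board [[168.60000610351562, 137.0], [199.39999389648438, 134.1999969482422], [209.60000610351562, 246.1999969482422], [178.8000030517578, 249.0]] [[0.6792, 0.2926], [0.687, 0.1917], [0.3221, 0.1604], [0.3145, 0.2595]] [np.float64(0.1012), np.float64(0.3662), np.float64(0.0994), np.float64(0.3662)]
mark
[[102 105 106 103 105 106 105 106 106 105 121 139]
 [106 105 104 105 106 106 105 104 105 105 115 130]
 [105 105 104 106 107 104 105 107 106 107 114 135]
 [106 104 105 106 106 103 107 106 105 105 111 138]
 [106 105 105 107 105 107 105 104 105 105 113 132]
 [105 104 107 104 106 106 104 111 111 103 107 132]
 [105 106 105 105 107 106 117 131 137 112 107 132]
 [106 106 110 115 116 116 139 153 158 114 103 129]
 [105 104 128 139 142 140 146 150 153 113 103 127]
 [105 105 1
[... 192 characters left out ...]

 [106 106 106 104 104 106 106 104 105 104 105 110]
 [105 108 107 105 104 104 107 105 105 106 103 108]
 [104 105 104 103 104 106 106 105 106 103 102 105]]
ptr
[[ 82  99 105 106 104 104 103 101 102 101]
 [ 92  97 100 103 105 102 105 104 103 102]
 [ 88  97 102 101 101 102 104 101 106 106]
 [ 87  97 100 108 108 113 107 104 107 102]
 [ 83  90 112 126 130 136 114 105 102 102]
 [ 90  90 133 135 138 137 117 102 101 103]
 [102  92 110 110 111 108 110 108 105 104]
 [ 83  71  94 102 103 105 106 106 104 107]
 [ 74  73 102 106 103 104 105 100 101 107]
 [ 73  79  85 100 104 101 103 101 103 106]]
big 89 174 194 155 162 183.01123595505618 159.01123595505618
small 45 183 197 223 228 189.6 225.73333333333332
```

```bash
cat >> h.py <<'E'
from scipy.spatial.transform import Rotation as Ro
def to_tool(o,p,yaw):
    R=Ro.from_euler('xyz',o["tool_rot"],degrees=True); T=Ro.from_euler('xyz',[180,0,yaw],degrees=True)
    print("shift mm",np.round(R.inv().apply(np.array(p)-o["tool_pos"])*1000,1),"rotvec",np.round((R.inv()*T).as_rotvec(),4))
E
python3 - <<'E'
from h import *
from cell import sensors
o=sensors.get_obs()
to_tool(o,[.487,-.2055,.25],-22.7)
to_tool(o,[.46,.17,.35],5.2)
d=dict(np.load("top0.npz"))
for n,p,z in (("mark",(223,174.2),.028),("ptr",(214.5,156.6),.038),("big",(183.,159),.055),("small",(189.6,225.7),.06),("bottle",(95,158),.2)): print(n,ray(d,p,z).round(4))
E
```

```text
shift mm [ 376.2 -278.1  -50.4] rotvec [-0.0016  0.0008  0.7761]
shift mm [ 490.3 -637.  -149.8] rotvec [-0.0017  0.0004  0.2891]
mark [[0.5534 0.1142 0.028 ]]
ptr [[0.6095 0.1401 0.038 ]]
big [[0.6008 0.2377 0.055 ]]
small [[0.3905 0.2164 0.06  ]]
bottle [[0.5864 0.4509 0.2   ]]
```

Request:
drive_tool --moves '[{"x":50,"y":-35,"z":-20,"rz":0.15},{"x":100,"y":-72,"z":-40,"rz":0.3},{"x":150,"y":-108,"z":-50,"rz":0.45},{"x":200,"y":-145,"z":-50,"rz":0.6},{"x":250,"y":-181,"z":-50,"rz":0.7},{"x":300,"y":-218,"z":-50,"rz":0.776},{"x":345,"y":-255,"z":-50,"rz":0.776},{"x":376,"y":-278,"z":-50,"rz":0.776},{"x":376,"y":-278,"z":-50,"rz":0.776},{"x":376,"y":-278,"z":-50,"rz":0.776}]'

```text
invalid input at $.moves[0]: expected keys x, y, z, rx, ry, rz, fingers
```

```bash
python3 - <<'E'
from h import *
from cell import sensors,vision
o=sensors.get_obs();print(o["time_s"],o["tool_pos"],o["tool_rot"],o["qpos"].round(1),o["force"].round(2))
d=vision.read_camera("wrist");cv2.imwrite("pics/w1.png",d["image"][:,:,::-1]);np.savez("w1.npz",**d)
print(d["fx"],np.round(-d["R"].T@d["t"],3),d["R"].round(2))
to_tool(o,[.40,.17,.35],5.4)
E
```

```text
0.1 [ 0.24074123 -0.60318805  0.19917587] [-1.79901158e+02  6.72806919e-03  2.17657639e+01] [69.  18.4 -4.  83.2  1.3 78.5 -3.3] [0.07 0.17 0.6 ]
279.1304517968841 [ 0.315 -0.575  0.383] [[ 0.37 -0.93 -0.  ]
 [-0.89 -0.36  0.29]
 [-0.27 -0.11 -0.96]]
shift mm [ 434.6 -659.3 -149.7] rotvec [-0.0017  0.0004  0.2856]
```

View pics/w1.png

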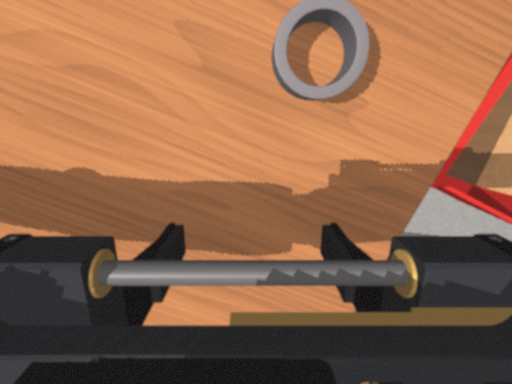

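The wrist view at the start pose shows the fingers at the bottom and the table ahead (tool +x is up). Every row needs all the keys.

Request:
drive_tool --moves '[{"x":50,"y":-35,"z":-20,"rx":0,"ry":0,"rz":0.15,"fingers":-1},{"x":100,"y":-72,"z":-40,"rx":0,"ry":0,"rz":0.3,"fingers":-1},{"x":150,"y":-108,"z":-50,"rx":0,"ry":0,"rz":0.45,"fingers":-1},{"x":200,"y":-145,"z":-50,"rx":0,"ry":0,"rz":0.6,"fingers":-1},{"x":250,"y":-181,"z":-50,"rx":0,"ry":0,"rz":0.7,"fingers":-1},{"x":300,"y":-218,"z":-50,"rx":0,"ry":0,"rz":0.776,"fingers":-1},{"x":345,"y":-255,"z":-50,"rx":0,"ry":0,"rz":0.776,"fingers":-1},{"x":376,"y":-278,"z":-50,"rx":0,"ry":0,"rz":0.776,"fingers":-1},{"x":376,"y":-278,"z":-50,"rx":0,"ry":0,"rz":0.776,"fingers":-1},{"x":376,"y":-278,"z":-50,"rx":0,"ry":0,"rz":0.776,"fingers":-1}]'

```text
time_s: 1.4
tool_pos: [0.4865, -0.207, 0.2499]
tool_rot: [179.9, 0.0, -22.7]
force: [-0.6, -0.3, -0.4]
grip_width: 0.087
grasp_force: 0.0
```

```bash
python3 - <<'E'
from h import *
from cell import sensors,vision
o=sensors.get_obs();print(o["time_s"],o["tool_pos"],o["tool_rot"],o["qpos"].round(1),o["force"].round(2))
d=vision.read_camera("wrist");cv2.imwrite("pics/w2.png",d["image"][:,:,::-1]);np.savez("w2.npz",**d)
to_tool(o,[.40,.17,.35],5.4)
im=d["image"];hsv=cv2.cvtColor(im,cv2.COLOR_RGB2HSV)
m=((hsv[...,0]>=15)&(hsv[...,0]<30)&(hsv[...,1]>85)&(hsv[...,2]>70)).astype(np.uint8)
n,l,s,c=cv2.connectedComponentsWithStats(m);print([(s[i].tolist()) for i in range(1,n) if s[i,4]>300])
E
```

```text
1.4 [ 0.48650989 -0.20697758  0.24985545] [ 1.79947635e+02  3.51770399e-02 -2.27430154e+01] [ 39.7   3.4 -20.3  95.3   1.2  81.6 -93.6] [-0.61 -0.29 -0.39]
shift mm [-225.6 -314.1 -100.3] rotvec [ 0.0007  0.0008 -0.4912]
[[237, 89, 24, 172, 2794], [0, 119, 90, 119, 3178], [88, 249, 27, 49, 666], [390, 249, 28, 49, 664], [230, 307, 282, 19, 4240]]
```

View pics/w2.png

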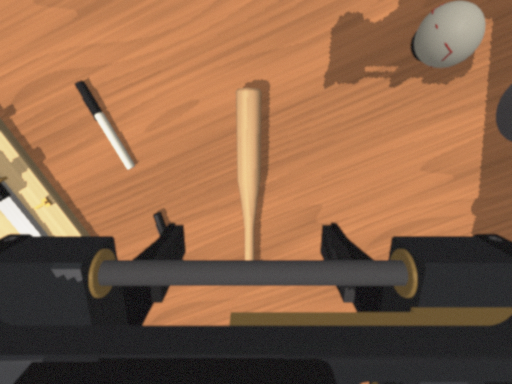

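The wrist view shows the bat running from its barrel end at (248,89) down to the handle at (250,260). The brass mark and the board edge are at the left, near (45,200).

```bash
python3 - <<'E'
from h import *
d=dict(np.load("w2.npz"));im=d["image"];hsv=cv2.cvtColor(im,cv2.COLOR_RGB2HSV)
m=((hsv[...,0]>=15)&(hsv[...,0]<30)&(hsv[...,1]>85)&(hsv[...,2]>70)).astype(np.uint8)
n,l,s,c=cv2.connectedComponentsWithStats(m);k=[i for i in range(1,n) if s[i,0]==237][0]
mid=[]
for r in range(95,258,3):
    x=np.where(l[r]==k)[0]; mid.append([(x.min()+x.max())/2,r])
P=ray(d,mid,.018)[:,:2]
vx,vy,x0,y0=cv2.fitLine(P.astype(np.float32),cv2.DIST_HUBER,0,.001,.001).ravel();u=np.array([vx,vy]);u*=np.sign(u[0])
e1=ray(d,(248.5,89),.018)[0,:2];e2=ray(d,(248.5,89),.03)[0,:2]
print(np.degrees(np.arctan2(u[1],u[0])),e1,e2,"O from end",[x0,y0]+u*((e1-[x0,y0])@u-.103),[x0,y0]+u*((e2-[x0,y0])@u-.103))
E
```

```text
-22.708479 [ 0.58620352 -0.24347046] [ 0.585451   -0.24331754] O from end [ 0.49153912 -0.20286899] [ 0.49084429 -0.20257821]
```

Request:
drive_tool --moves '[{"x":-28,"y":-39,"z":-13,"rx":0,"ry":0,"rz":-0.1,"fingers":-1},{"x":-60,"y":-85,"z":-30,"rx":0,"ry":0,"rz":-0.22,"fingers":-1},{"x":-90,"y":-125,"z":-45,"rx":0,"ry":0,"rz":-0.35,"fingers":-1},{"x":-120,"y":-167,"z":-60,"rx":0,"ry":0,"rz":-0.491,"fingers":-1},{"x":-150,"y":-209,"z":-75,"rx":0,"ry":0,"rz":-0.491,"fingers":-1},{"x":-180,"y":-250,"z":-90,"rx":0,"ry":0,"rz":-0.491,"fingers":-1},{"x":-205,"y":-290,"z":-100,"rx":0,"ry":0,"rz":-0.491,"fingers":-1},{"x":-225,"y":-314,"z":-100,"rx":0,"ry":0,"rz":-0.491,"fingers":-1},{"x":-225,"y":-314,"z":-100,"rx":0,"ry":0,"rz":-0.491,"fingers":-1},{"x":-225,"y":-314,"z":-100,"rx":0,"ry":0,"rz":-0.491,"fingers":-1}]'

```text
time_s: 2.7
tool_pos: [0.4013, 0.1684, 0.35]
tool_rot: [180.0, -0.0, 5.2]
force: [0.6, 0.2, -0.2]
grip_width: 0.087
grasp_force: 0.0
```

```bash
python3 - <<'E'
from h import *
from cell import sensors,vision
o=sensors.get_obs();print(o["time_s"],o["tool_pos"],o["tool_rot"],o["qpos"].round(1),o["force"].round(2))
d=vision.read_camera("wrist");np.savez("w3.npz",**d)
cv2.imwrite("pics/w3.png",cv2.resize(d["image"],(800,600),interpolation=2)[:,:,::-1])
E
```

```text
2.7 [0.40132806 0.16837363 0.35002885] [ 1.79956500e+02 -1.02433915e-03  5.24655625e+00] [  24.   -11.3  -41.9   94.9   -7.5   93.5 -102.5] [ 0.59  0.17 -0.16]
```

View pics/w3.png

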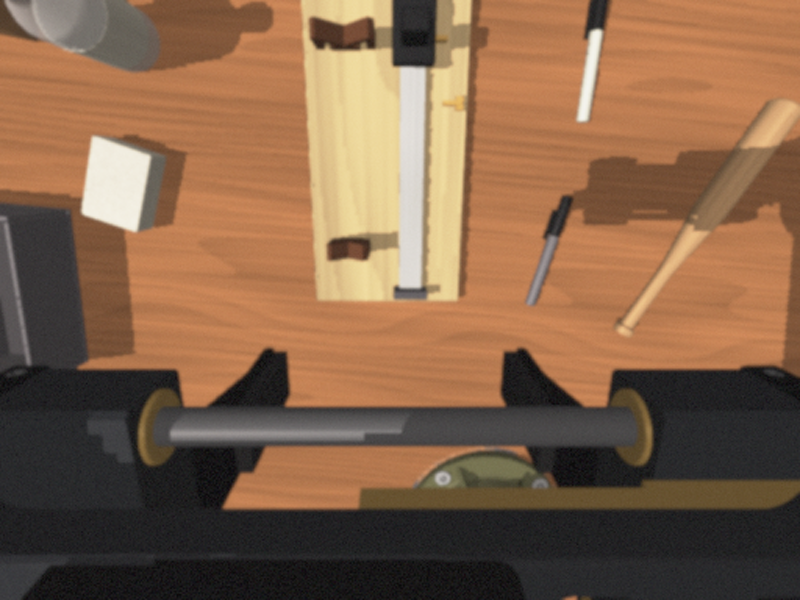

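The wrist view (1.5625x) shows the board's bottom corners at (318,300) and (459,301), the big notch at (342,33) and the small notch at (349,248). The mark is at (454,103), the pointer at (441,40) and the grip top at about (414,25).

```bash
python3 - <<'E'
from h import *
d=dict(np.load("w3.npz"));im=d["image"];hsv=cv2.cvtColor(im,cv2.COLOR_RGB2HSV).astype(int);g=im[...,2].astype(float) # blue: board bright
S=1.5625
def line(pts):
    P=ray(d,pts,.018)[:,:2].astype(np.float32);v=cv2.fitLine(P,cv2.DIST_HUBER,0,.001,.001).ravel();return v
def edge(prof): return np.abs(np.diff(prof)).argmax()+.5
L=[[190+edge(g[r,190:208]),r] for r in range(40,185,3)]
Rr=[[285+edge(g[r,285:308]),r] for r in range(75,185,3)]
B=[[c,185+edge(g[185:200,c])] for c in list(range(208,248,3))+list(range(278,290,3))]
vl,vr,vb=line(L),line(Rr),line(B)
for n,v in(("L",vl),("R",vr),("B",vb)): print(n,np.degrees(np.arctan2(v[1],v[0]))%180)
a=np.radians(np.mean([np.degrees(np.arctan2(v[1],v[0])+np.pi/2)%180-90 for v in(vl,vr)]))
u=np.array([np.cos(a),np.sin(a)]);w=np.array([-u[1],u[0]])
pl,pr,pb=vl[2:],vr[2:],vb[2:]
print("width",(pl-pr)@w)
O=u*(pb@u+.180)+w*(((pl@w-.045)+(pr@w+.130))/2);print("yaw",np.degrees(a),"O",O)
def loc(px,z): q=ray(d,px,z)[0,:2]-O; return (np.array([q@u,q@w])*1000).round(1)
# dark/brown notch masks
for n,(x,y,ww,hh),z in(("big",(192,2,56,34),.065),("small",(205,145,36,26),.071)):
    m=(hsv[y:y+hh,x:x+ww,2]<110);ys,xs=np.where(m);r=(xs.min()+x,xs.max()+x+1,ys.min()+y,ys.max()+y+1)
    print(n,r,"Ltop",loc((r[0],r[2]),z),"Rtop",loc((r[1],r[2]),z),len(xs))
br=(hsv[...,1]>150)&(hsv[...,0]>15)&(hsv[...,0]<28)
for n,(x,y,ww,hh),z in(("mark",(280,57,20,18),.028),("ptr",(274,18,16,14),.038)):
    ys,xs=np.where(br[y:y+hh,x:x+ww]);print(n,len(xs),xs.min()+x,xs.max()+x,ys.min()+y,ys.max()+y,loc((xs.mean()+x,ys.mean()+y),z))
print("expected px notch/ptr",[ (proj(d,[*(O+u*X+w*Y),z])[0]*S).round(1).tolist() for X,Y,z in((96,31,.065),(96,-31,.065),(-119,23,.071),(-119,-23,.071),(102,-104,.038),(92,-57,.1),(92,-83,.1))])
np.savez("cr.npz",O=O,a=a)
E
```

```text
L 5.110594
R 5.153944
B 95.10316
width 0.17406563
yaw 5.1322627 O [0.5009958 0.2285017]
big (np.int64(200), np.int64(240), np.int64(12), np.int64(32)) Ltop [110.5  25.6] Rtop [110.7 -33.1] 476
small (np.int64(211), np.int64(237), np.int64(152), np.int64(166)) Ltop [-94.2  16.8] Rtop [-94.1 -26.3] 246Traceback (most recent call last):
  File "<stdin>", line 24, in <module>
    return umr_minimum(a, axis, None, out, keepdims, initial, where)
ValueError: zero-size array to reduction operation minimum which has no identity
```

```bash
python3 - <<'E'
from h import *
d=dict(np.load("w3.npz"));im=d["image"];hsv=cv2.cvtColor(im,cv2.COLOR_RGB2HSV).astype(int)
c=np.load("cr.npz");O,a=c["O"],float(c["a"]);u=np.array([np.cos(a),np.sin(a)]);w=np.array([-u[1],u[0]])
def P(X,Y,z): return proj(d,[*(O+u*X/1e3+w*Y/1e3),z/1e3])[0]
def crop(x,y,ww,hh,s,pts):
    b=cv2.resize(im[y:y+hh,x:x+ww],None,fx=s,fy=s,interpolation=cv2.INTER_NEAREST)
    for p in pts:
        q=((P(*p)+.5-[x,y])*s).astype(int);cv2.drawMarker(b,tuple(map(int,q)),(0,0,255),cv2.MARKER_CROSS,9,1)
    return b
A=crop(190,0,110,80,7,[(96,31,65),(96,-31,65),(114,31,65),(114,-31,65),(105,0,40),(102,-104,38),(92,-57,100),(92,-83,100),(112,-57,100),(112,-83,100)])
B=crop(200,145,110,40,5,[(-119,23,71),(-119,-23,71),(-101,23,71),(-101,-23,71),(-110,0,54),(-180,45,18),(-180,-130,18)])
o=np.zeros((600,770,3),np.uint8);o[:380]=A[:380];o[390:590,:550]=B
cv2.imwrite("pics/w3b.png",o[:,:,::-1])
E
```

```text
Traceback (most recent call last):
FileNotFoundError: [Errno 2] No such file or directory: 'cr.npz'
```

```bash
python3 - <<'E'
from h import *
d=dict(np.load("w3.npz"));im=d["image"]
np.savez("cr.npz",O=[.5010,.2285],a=np.radians(5.132))
c=np.load("cr.npz");O,a=c["O"],float(c["a"]);u=np.array([np.cos(a),np.sin(a)]);w=np.array([-u[1],u[0]])
def P(X,Y,z): return proj(d,[*(O+u*X/1e3+w*Y/1e3),z/1e3])[0]
def crop(x,y,ww,hh,s,pts):
    b=cv2.resize(im[y:y+hh,x:x+ww],None,fx=s,fy=s,interpolation=cv2.INTER_NEAREST)
    for p in pts:
        q=((P(*p)+.5-[x,y])*s).astype(int);cv2.drawMarker(b,tuple(map(int,q)),(0,0,255),cv2.MARKER_CROSS,9,1)
    return b
A=crop(190,0,110,80,7,[(96,31,65),(96,-31,65),(114,31,65),(114,-31,65),(105,0,40),(102,-104,38),(92,-57,100),(92,-83,100),(112,-57,100),(112,-83,100)])
B=crop(200,145,110,40,5,[(-119,23,71),(-119,-23,71),(-101,23,71),(-101,-23,71),(-110,0,54),(-180,45,18),(-180,-130,18)])
o=np.zeros((600,770,3),np.uint8);o[:380]=A[:380];o[390:590,:550]=B
cv2.imwrite("pics/w3b.png",o[:,:,::-1])
E
```

```text
(no output)
```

View pics/w3b.png

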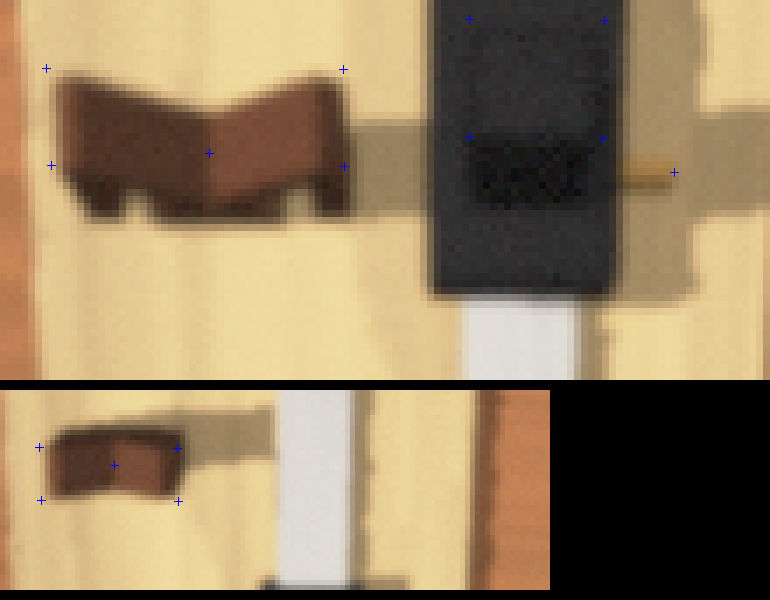

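Predicted and seen features agree: the big groove is at crop x=210 against 209 predicted, the small groove at 116 against 114, and the pointer tip at 672 against 674. So the cradle pose is good to about 1 mm, and I'll move to the bat.

```bash
python3 - <<'E'
from h import *
from cell import sensors
o=sensors.get_obs()
to_tool(o,[.4907,-.2045,.10],-22.72)
d=dict(np.load("w3.npz"));im=d["image"];hsv=cv2.cvtColor(im,cv2.COLOR_RGB2HSV).astype(int)
c=np.load("cr.npz");O,a=c["O"],float(c["a"]);u=np.array([np.cos(a),np.sin(a)]);w=np.array([-u[1],u[0]])
def loc(px,z): q=ray(d,px,z)[0,:2]-O; return (np.array([q@u,q@w])*1000).round(1)
for n,(x,y,ww,hh),z in(("mark",(278,56,24,20),.028),("ptr",(280,20,10,10),.038)):
    s=hsv[y:y+hh,x:x+ww,1]; b=s>np.median(s)+18; b&=(np.arange(ww)+x<296)
    ys,xs=np.where(b);print(n,len(xs),np.median(s),xs.min()+x,xs.max()+x,ys.min()+y,ys.max()+y,loc((xs.mean()+x,(ys.min()+ys.max())/2+y),z))
E
```

```text
shift mm [ 55.2 379.2 250.1] rotvec [5.000e-04 2.000e-04 4.875e-01]
mark 77 94.0 283 295 61 70 [  43.8 -115.3]
ptr 25 103.0 280 285 22 26 [102.2 -98.4]
```

Request:
drive_tool --moves '[{"x":7,"y":45,"z":20,"rx":0,"ry":0,"rz":0.06,"fingers":-1},{"x":14,"y":95,"z":50,"rx":0,"ry":0,"rz":0.12,"fingers":-1},{"x":21,"y":145,"z":85,"rx":0,"ry":0,"rz":0.2,"fingers":-1},{"x":28,"y":195,"z":120,"rx":0,"ry":0,"rz":0.28,"fingers":-1},{"x":35,"y":240,"z":155,"rx":0,"ry":0,"rz":0.36,"fingers":-1},{"x":42,"y":285,"z":190,"rx":0,"ry":0,"rz":0.44,"fingers":-1},{"x":50,"y":330,"z":215,"rx":0,"ry":0,"rz":0.4875,"fingers":-1},{"x":55.2,"y":365,"z":240,"rx":0,"ry":0,"rz":0.4875,"fingers":-1},{"x":55.2,"y":379.2,"z":250,"rx":0,"ry":0,"rz":0.4875,"fingers":-1},{"x":55.2,"y":379.2,"z":250,"rx":0,"ry":0,"rz":0.4875,"fingers":-1},{"x":55.2,"y":379.2,"z":250,"rx":0,"ry":0,"rz":0.4875,"fingers":-1}]'

```text
time_s: 4.12
tool_pos: [0.4921, -0.2007, 0.1011]
tool_rot: [-180.0, -0.1, -22.4]
force: [-0.7, -0.1, 0.2]
grip_width: 0.0869
grasp_force: 0.0
```

```bash
python3 - <<'E'
from h import *
from cell import sensors,vision
o=sensors.get_obs();to_tool(o,[.4907,-.2045,.0105],-22.72)
d=vision.read_camera("wrist");np.savez("w4.npz",**d);im=d["image"]
cv2.imwrite("pics/w4.png",im[:,:,::-1])
hsv=cv2.cvtColor(im,cv2.COLOR_RGB2HSV)
m=((hsv[...,0]>=14)&(hsv[...,0]<30)&(hsv[...,1]>85)&(hsv[...,1]<140)&(hsv[...,2]>70)).astype(np.uint8)
n,l,s,c=cv2.connectedComponentsWithStats(m);print([(s[i].tolist()) for i in range(1,n) if s[i,4]>300])
print("pred end",proj(d,[[.4907+.103*np.cos(np.radians(22.72)),-.2045-.103*np.sin(np.radians(22.72)),z] for z in(.018,.036)]).round(1))
E
```

```text
shift mm [ 0.   4.1 90.6] rotvec [-0.0004 -0.0012  0.0053]
[[236, 78, 40, 183, 6263], [88, 249, 27, 49, 639], [391, 249, 27, 49, 641], [229, 285, 283, 41, 4235]]
pred end [[257.1  81.5]
 [257.5  79.5]]
```

View pics/w4.png

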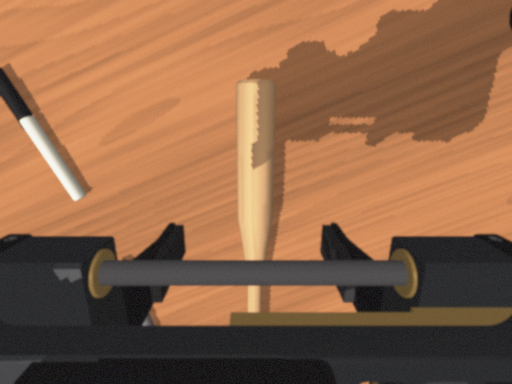

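The wrist view shows the barrel centred between the fingers. Its end is at rows 78-80 and columns 236-275, as predicted (257,80), so I'll descend and grip.

Request:
drive_tool --moves '[{"x":0,"y":0,"z":25,"rx":0,"ry":0,"rz":0,"fingers":-1},{"x":0,"y":0,"z":55,"rx":0,"ry":0,"rz":0,"fingers":-1},{"x":0,"y":0,"z":78,"rx":0,"ry":0,"rz":0,"fingers":-1},{"x":0,"y":0,"z":89,"rx":0,"ry":0,"rz":0,"fingers":-1},{"x":0,"y":0,"z":89.5,"rx":0,"ry":0,"rz":0,"fingers":-1},{"x":0,"y":0,"z":89.5,"rx":0,"ry":0,"rz":0,"fingers":-1},{"x":0,"y":0,"z":89.5,"rx":0,"ry":0,"rz":0,"fingers":-1}]' --force 20

```text
time_s: 5.05
tool_pos: [0.4924, -0.2022, 0.0117]
tool_rot: [180.0, -0.1, -22.5]
force: [0.1, 0.3, -0.1]
grip_width: 0.0872
grasp_force: 0.0
```

Request:
drive_tool --moves '[{"x":0,"y":0,"z":0,"rx":0,"ry":0,"rz":0,"fingers":1},{"x":0,"y":0,"z":0,"rx":0,"ry":0,"rz":0,"fingers":1},{"x":0,"y":0,"z":0,"rx":0,"ry":0,"rz":0,"fingers":1},{"x":0,"y":0,"z":0,"rx":0,"ry":0,"rz":0,"fingers":1},{"x":0,"y":0,"z":0,"rx":0,"ry":0,"rz":0,"fingers":1},{"x":0,"y":0,"z":0,"rx":0,"ry":0,"rz":0,"fingers":1},{"x":0,"y":0,"z":0,"rx":0,"ry":0,"rz":0,"fingers":1},{"x":0,"y":0,"z":0,"rx":0,"ry":0,"rz":0,"fingers":1},{"x":0,"y":0,"z":-5,"rx":0,"ry":0,"rz":0,"fingers":1},{"x":0,"y":0,"z":-20,"rx":0,"ry":0,"rz":0,"fingers":1},{"x":0,"y":0,"z":-50,"rx":0,"ry":0,"rz":0,"fingers":1},{"x":0,"y":0,"z":-90,"rx":0,"ry":0,"rz":0,"fingers":1},{"x":0,"y":0,"z":-135,"rx":0,"ry":0,"rz":0,"fingers":1},{"x":0,"y":0,"z":-140,"rx":0,"ry":0,"rz":0,"fingers":1},{"x":0,"y":0,"z":-140,"rx":0,"ry":0,"rz":0,"fingers":1}]' --force 20

```text
time_s: 6.92
tool_pos: [0.4916, -0.2019, 0.1511]
tool_rot: [180.0, -0.0, -22.5]
force: [-1.1, 0.1, -0.1]
grip_width: 0.0004
grasp_force: 0.0
```

```bash
python3 - <<'E'
from h import *
from cell import sensors,vision
o=sensors.get_obs();print(o["tool_pos"],o["tool_rot"],o["grip_width"],o["wrist_torque"])
c=np.load("cr.npz");O,a=c["O"],float(c["a"]);u=np.array([np.cos(a),np.sin(a)]);w=np.array([-u[1],u[0]])
t=O+u*.037-w*.0005
print(t);to_tool(o,[*t,.15],5.13)
d=vision.read_camera("wrist");np.savez("w5.npz",**d);im=d["image"];hsv=cv2.cvtColor(im,cv2.COLOR_RGB2HSV)
m=((hsv[...,0]>=14)&(hsv[...,0]<30)&(hsv[...,1]>85)&(hsv[...,1]<145)&(hsv[...,2]>70)).astype(np.uint8)
n,l,s,c=cv2.connectedComponentsWithStats(m);print([(s[i].tolist()) for i in range(1,n) if s[i,4]>500])
cr=o["tool_pos"]+[0,0,.0065];v=np.radians(o["tool_rot"][2]);e=[np.cos(v),np.sin(v),0]
print("pred end top/mid/handle",proj(d,[cr+np.array(e)*.103+[0,0,.018],cr+np.array(e)*.103]))
E
```

```text
[ 0.49157049 -0.20194711  0.15111991] [ 1.79980547e+02 -4.82411051e-02 -2.25015402e+01] 0.00037019742027224843 [ 0.12723372  0.05409339 -0.01220054]
[0.5378964  0.23131168]
shift mm [-123.  -418.     0.9] rotvec [ 0.0005 -0.0007 -0.4823]
[[237, 83, 33, 144, 4278], [45, 285, 330, 42, 5383]]
pred end top/mid/handle [[251.62883518  62.33342935]
 [251.70607991  67.25323962]]
```

The fingers closed on nothing, so I'll look.

```bash
python3 - <<'E'
from h import *
d=dict(np.load("w5.npz"));im=d["image"].copy()
cv2.imwrite("pics/w5.png",im[:,:,::-1])
hsv=cv2.cvtColor(im,cv2.COLOR_RGB2HSV)
m=((hsv[...,0]>=14)&(hsv[...,0]<30)&(hsv[...,1]>85)&(hsv[...,1]<145)&(hsv[...,2]>70)).astype(np.uint8)
n,l,s,c=cv2.connectedComponentsWithStats(m);k=[i for i in range(1,n) if s[i,0]==237][0]
ys,xs=np.where(l==k)
mid=[[ (xs[ys==r].min()+xs[ys==r].max())/2+.5,r+.5] for r in range(90,225,3)]
wd=[xs[ys==r].max()-xs[ys==r].min()+1 for r in range(90,225,15)];print(wd)
P=ray(d,mid,.018)[:,:2];vx,vy,x0,y0=cv2.fitLine(P.astype(np.float32),cv2.DIST_HUBER,0,.001,.001).ravel();u=np.array([vx,vy])*np.sign(vx)
e=ray(d,(253,83),.025)[0,:2];print(np.degrees(np.arctan2(u[1],u[0])),"O",[x0,y0]+u*((e-[x0,y0])@u-.103))
E
```

```text
[np.int64(33), np.int64(33), np.int64(32), np.int64(31), np.int64(31), np.int64(31), np.int64(31), np.int64(29), np.int64(26)]
-22.491964 O [ 0.49335246 -0.20394847]
```

View pics/w5.png

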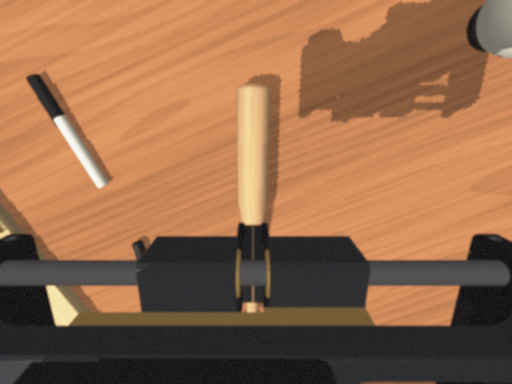

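The wrist view shows the bat still on the table, undisturbed, with its end at (253,85). The shut fingers are above it, so they were probably still closing when I lifted. I'll reopen, descend, and close without lifting.

Request:
drive_tool --moves '[{"x":1.5,"y":0,"z":0,"rx":0,"ry":0,"rz":0,"fingers":-1},{"x":1.5,"y":0,"z":0,"rx":0,"ry":0,"rz":0,"fingers":-1},{"x":1.5,"y":0,"z":0,"rx":0,"ry":0,"rz":0,"fingers":-1},{"x":1.5,"y":0,"z":0,"rx":0,"ry":0,"rz":0,"fingers":-1},{"x":1.5,"y":0,"z":0,"rx":0,"ry":0,"rz":0,"fingers":-1},{"x":1.5,"y":0,"z":0,"rx":0,"ry":0,"rz":0,"fingers":-1}]'

```text
time_s: 7.72
tool_pos: [0.493, -0.2025, 0.1507]
tool_rot: [180.0, -0.0, -22.5]
force: [0.2, 0.1, 0.1]
grip_width: 0.0527
grasp_force: 0.0
```

Request:
drive_tool --moves '[{"x":0,"y":0,"z":20,"rx":0,"ry":0,"rz":0,"fingers":-1},{"x":0,"y":0,"z":45,"rx":0,"ry":0,"rz":0,"fingers":-1},{"x":0,"y":0,"z":70,"rx":0,"ry":0,"rz":0,"fingers":-1},{"x":0,"y":0,"z":90,"rx":0,"ry":0,"rz":0,"fingers":-1},{"x":0,"y":0,"z":110,"rx":0,"ry":0,"rz":0,"fingers":-1},{"x":0,"y":0,"z":130,"rx":0,"ry":0,"rz":0,"fingers":-1},{"x":0,"y":0,"z":140.5,"rx":0,"ry":0,"rz":0,"fingers":-1},{"x":0,"y":0,"z":140.5,"rx":0,"ry":0,"rz":0,"fingers":1},{"x":0,"y":0,"z":140.5,"rx":0,"ry":0,"rz":0,"fingers":1},{"x":0,"y":0,"z":140.5,"rx":0,"ry":0,"rz":0,"fingers":1},{"x":0,"y":0,"z":140.5,"rx":0,"ry":0,"rz":0,"fingers":1},{"x":0,"y":0,"z":140.5,"rx":0,"ry":0,"rz":0,"fingers":1},{"x":0,"y":0,"z":140.5,"rx":0,"ry":0,"rz":0,"fingers":1},{"x":0,"y":0,"z":140.5,"rx":0,"ry":0,"rz":0,"fingers":1},{"x":0,"y":0,"z":140.5,"rx":0,"ry":0,"rz":0,"fingers":1}]' --force 20

```text
time_s: 9.6
tool_pos: [0.4932, -0.2026, 0.0112]
tool_rot: [180.0, -0.0, -22.5]
force: [-4.9, 1.7, 18.9]
grip_width: 0.0147
grasp_force: 17.5
```

```bash
python3 - <<'E'
from h import *
from cell import sensors,vision
o=sensors.get_obs();print({k:np.round(o[k],3) for k in("tool_pos","grip_width","grasp_force","force","wrist_torque")})
w=vision.read_camera("wrist");s=vision.read_camera("scene");np.savez("w6.npz",**w);np.savez("s6.npz",**s)
p=proj(s,o["tool_pos"])[0].astype(int);print(p)
x,y=p-[50,60];c=cv2.resize(s["image"][y:y+100,x:x+100],(400,400),interpolation=2)
im=np.zeros((400,800,3),np.uint8);im[:,:400]=c;im[:300,400:]=cv2.resize(w["image"],(400,300))
cv2.imwrite("pics/c6.png",im[:,:,::-1])
E
```

```text
{'tool_pos': array([ 0.493, -0.203,  0.011]), 'grip_width': np.float64(0.015), 'grasp_force': np.float64(17.477), 'force': array([-4.918,  1.7  , 18.937]), 'wrist_torque': array([0.458, 1.113, 0.006])}
[204 233]
```

View pics/c6.png

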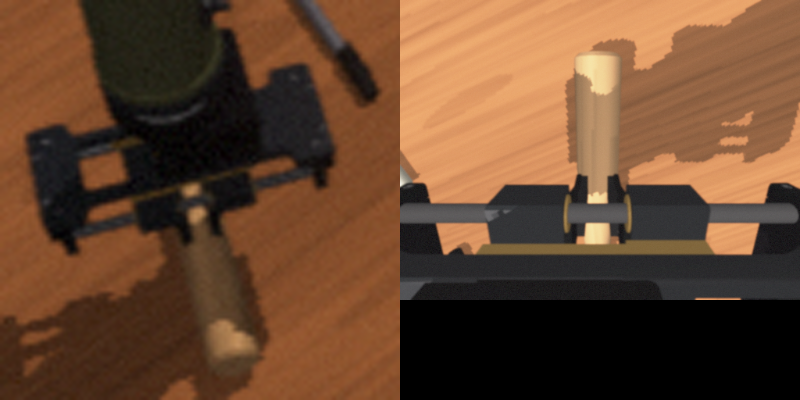

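The scene half shows the gripper straddling the barrel about 100 mm from its end. The wrist half shows the barrel end at about (598,53), still flat on the table. The width of 15 mm with an 18 N upward force suggests the pads are pressing on the barrel from above, so I'll check the tip geometry.

```bash
python3 - <<'E'
from h import *
from cell import env,sensors
print([a for a in dir(env) if a[0]!='_'],env.tip_extent)
o=sensors.get_obs();print(o["grip_width"],o["qpos"].round(2))
for f in("w4","w6"):
    d=dict(np.load(f+".npz"));R=d["R"];t=d["t"];c=-R.T@t
    print(f,c.round(4))
d=dict(np.load("w6.npz"));im=d["image"];g=cv2.cvtColor(im,cv2.COLOR_RGB2HSV)
v=np.radians(-22.5);e=np.array([np.cos(v),np.sin(v),0]);n=np.array([np.sin(v),-np.cos(v),0]);p=np.array(o["tool_pos"])
for s in(.0073,.0435):
    for z in(.008,-.011,-.03): print(s,z,proj(d,p+n*s-[0,0,z]).round(0),proj(d,p-n*s-[0,0,z]+e*.0095).round(0))
m=(g[...,2]<70)
for r in range(215,300,6):
    q=np.where(np.diff(m[r,180:330].astype(int)))[0]+180;print(r,q.tolist())
E
```

```text
['PlanningError', 'tip_extent'] 0.008
0.007626445027636359 [ 39.63  15.84 -22.6  110.55   7.44  54.88 -98.98]
w4 [ 0.5655 -0.2316  0.2851]
w6 [ 0.5668 -0.2335  0.195 ]
0.0073 0.008 [[262. 221.]] [[242. 209.]]
0.0073 -0.011 [[263. 232.]] [[241. 219.]]
0.0073 -0.03 [[264. 245.]] [[239. 231.]]
0.0435 0.008 [[311. 221.]] [[192. 209.]]
0.0435 -0.011 [[317. 232.]] [[186. 219.]]
0.0435 -0.03 [[324. 245.]] [[178. 231.]]
215 []
221 []
227 [226, 238, 266, 279]
233 [224, 238, 266, 280]
239 [214, 222, 238, 266, 282, 289]
245 [216, 217, 239, 265]
251 [211, 217, 238, 266, 287, 293]
257 [209, 218, 238, 266, 286, 295]
263 [209, 295]
269 [208, 296]
275 [208, 296]
281 [208, 297]
287 [208, 218, 235, 269, 286, 296]
293 [209, 217, 235, 269, 287, 296]
299 [234, 269]
```

The camera puts the finger inner corners at (183,224) and (322,224), with a 139 px gap where 120 was expected. So the real tips end about 25 mm short of the stated place, which agrees with the pads squeezing the top of the barrel. I'll open, then go deeper in small steps while watching the force.

Request:
drive_tool --moves '[{"x":0,"y":0,"z":-15,"rx":0,"ry":0,"rz":0,"fingers":-1},{"x":0,"y":0,"z":-15,"rx":0,"ry":0,"rz":0,"fingers":-1},{"x":0,"y":0,"z":-15,"rx":0,"ry":0,"rz":0,"fingers":-1},{"x":0,"y":0,"z":-15,"rx":0,"ry":0,"rz":0,"fingers":-1},{"x":0,"y":0,"z":-15,"rx":0,"ry":0,"rz":0,"fingers":-1},{"x":0,"y":0,"z":-15,"rx":0,"ry":0,"rz":0,"fingers":-1},{"x":0,"y":0,"z":-15,"rx":0,"ry":0,"rz":0,"fingers":-1},{"x":0,"y":0,"z":-10,"rx":0,"ry":0,"rz":0,"fingers":-1},{"x":0,"y":0,"z":-2,"rx":0,"ry":0,"rz":0,"fingers":-1},{"x":0,"y":0,"z":6,"rx":0,"ry":0,"rz":0,"fingers":-1},{"x":0,"y":0,"z":12,"rx":0,"ry":0,"rz":0,"fingers":-1},{"x":0,"y":0,"z":15,"rx":0,"ry":0,"rz":0,"fingers":-1},{"x":0,"y":0,"z":15,"rx":0,"ry":0,"rz":0,"fingers":-1}]' --force 20

```text
time_s: 11.32
tool_pos: [0.4928, -0.2024, -0.0051]
tool_rot: [-180.0, 0.0, -22.5]
force: [-0.2, -0.3, 0.0]
grip_width: 0.0873
grasp_force: 0.0
```

```bash
python3 - <<'E'
from h import *
from cell import vision,sensors
d=vision.read_camera("wrist");np.savez("w7.npz",**d);o=sensors.get_obs();print(o["force"].round(2),o["tool_pos"],o["grip_width"])
im=d["image"];hsv=cv2.cvtColor(im,cv2.COLOR_RGB2HSV)
m=((hsv[...,0]>=14)&(hsv[...,0]<30)&(hsv[...,1]>60)&(hsv[...,1]<140)&(hsv[...,2]>70)).astype(np.uint8)
n,l,s,c=cv2.connectedComponentsWithStats(m);print([s[i].tolist() for i in range(1,n) if s[i,4]>300])
k=1+s[1:,4].argmax()
for r in range(70,230,20):
    x=np.where(l[r]==k)[0];print(r,x.min() if len(x) else None,x.max() if len(x) else None)
dk=hsv[...,2]<60
for r in range(212,240,4): print(r,np.where(np.diff(dk[r,130:380].astype(int)))[0]+130)
E
```

```text
[ 0.15 -0.68  0.48] [ 0.49299837 -0.20247684 -0.00484792] 0.0872648242646413
[[220, 59, 68, 202, 12214], [88, 249, 28, 50, 702], [390, 249, 28, 50, 698], [227, 284, 285, 42, 5288]]
70 220 287
90 220 286
110 221 286
130 222 284
150 223 284
170 223 283
190 223 281
210 224 281
212 []
216 []
220 []
224 [169 173 331 335]
228 [166 181 323 339]
232 [163 182 322 341]
236 [160 182 322 344]
```

TCP is at -5 mm with no contact, which confirms the tip offset. I'll go a little deeper and close.

Request:
drive_tool --moves '[{"x":0,"y":0,"z":4,"rx":0,"ry":0,"rz":0,"fingers":-1},{"x":0,"y":0,"z":7,"rx":0,"ry":0,"rz":0,"fingers":-1},{"x":0,"y":0,"z":9,"rx":0,"ry":0,"rz":0,"fingers":-1},{"x":0,"y":0,"z":9,"rx":0,"ry":0,"rz":0,"fingers":-1}]' --force 20

```text
time_s: 11.88
tool_pos: [0.4928, -0.2024, -0.0141]
tool_rot: [180.0, 0.0, -22.5]
force: [-0.5, -0.4, -0.2]
grip_width: 0.0872
grasp_force: 0.0
```

Request:
drive_tool --moves '[{"x":0,"y":0,"z":0,"rx":0,"ry":0,"rz":0,"fingers":1},{"x":0,"y":0,"z":0,"rx":0,"ry":0,"rz":0,"fingers":1},{"x":0,"y":0,"z":0,"rx":0,"ry":0,"rz":0,"fingers":1},{"x":0,"y":0,"z":0,"rx":0,"ry":0,"rz":0,"fingers":1},{"x":0,"y":0,"z":0,"rx":0,"ry":0,"rz":0,"fingers":1},{"x":0,"y":0,"z":0,"rx":0,"ry":0,"rz":0,"fingers":1},{"x":0,"y":0,"z":0,"rx":0,"ry":0,"rz":0,"fingers":1},{"x":0,"y":0,"z":0,"rx":0,"ry":0,"rz":0,"fingers":1}]' --force 20

```text
time_s: 12.88
tool_pos: [0.493, -0.2025, -0.0138]
tool_rot: [180.0, -0.0, -22.5]
force: [0.3, -0.4, 0.0]
grip_width: 0.0353
grasp_force: 20.0
```

Gripped at 35.3 mm with 20 N. Next I'll lift, then carry the bat to above the cradle.

```bash
python3 - <<'E'
from h import *
from cell import sensors
o=sensors.get_obs()
to_tool(o,[.5379,.2313,.13],5.13)
E
```

```text
shift mm [-124.5 -418.  -143.9] rotvec [ 1.000e-04 -1.000e-04 -4.822e-01]
```

Request:
drive_tool --moves '[{"x":0,"y":0,"z":-3,"rx":0,"ry":0,"rz":0,"fingers":1},{"x":0,"y":0,"z":-12,"rx":0,"ry":0,"rz":0,"fingers":1},{"x":0,"y":0,"z":-30,"rx":0,"ry":0,"rz":0,"fingers":1},{"x":0,"y":0,"z":-55,"rx":0,"ry":0,"rz":0,"fingers":1},{"x":0,"y":0,"z":-85,"rx":0,"ry":0,"rz":0,"fingers":1},{"x":0,"y":0,"z":-115,"rx":0,"ry":0,"rz":0,"fingers":1},{"x":0,"y":0,"z":-135,"rx":0,"ry":0,"rz":0,"fingers":1},{"x":0,"y":0,"z":-144,"rx":0,"ry":0,"rz":0,"fingers":1},{"x":0,"y":0,"z":-144,"rx":0,"ry":0,"rz":0,"fingers":1}]'

```text
time_s: 14.0
tool_pos: [0.4933, -0.2026, 0.1311]
tool_rot: [180.0, -0.1, -22.5]
force: [-0.1, -0.6, -2.0]
grip_width: 0.0357
grasp_force: 20.0
```

```bash
python3 - <<'E'
from h import *
from cell import sensors,vision
o=sensors.get_obs();print(o["force"].round(2),o["wrist_torque"].round(3),o["tool_pos"],o["grip_width"],o["grasp_force"])
d=vision.read_camera("wrist");np.savez("w8.npz",**d)
im=d["image"];hsv=cv2.cvtColor(im,cv2.COLOR_RGB2HSV)
m=((hsv[...,0]>=14)&(hsv[...,0]<30)&(hsv[...,1]>60)&(hsv[...,1]<140)&(hsv[...,2]>70)).astype(np.uint8)
n,l,s,c=cv2.connectedComponentsWithStats(m);k=[i for i in range(1,n) if s[i,4]>300];print([s[i].tolist() for i in k])
k=max((i for i in k if s[i,1]<150),key=lambda i:s[i,4])
for r in range(70,230,20):
    x=np.where(l[r]==k)[0];print(r,x.min() if len(x) else None,x.max() if len(x) else None)
to_tool(o,[.5379,.2313,.13],5.13)
E
```

```text
[-0.13 -0.6  -1.96] [0.084 0.064 0.003] [ 0.49332453 -0.20264004  0.13107352] 0.03570980235948476 19.99826967716217
[[217, 55, 72, 206, 12965], [175, 249, 16, 50, 428], [315, 249, 16, 50, 424], [133, 285, 307, 41, 5800], [46, 286, 38, 41, 749]]
70 218 288
90 219 287
110 220 286
130 220 286
150 221 284
170 222 284
190 222 283
210 223 283
shift mm [-124.9 -418.     0.7] rotvec [ 0.0007 -0.0016 -0.4823]
```

The bat is held and level: its apparent width grew from 67 to 71 px, as a 9 mm deeper grip should give. Now I'll carry it across.

Request:
drive_tool --moves '[{"x":-5,"y":-16,"z":0,"rx":0,"ry":0,"rz":-0.02,"fingers":1},{"x":-14,"y":-48,"z":0,"rx":0,"ry":0,"rz":-0.06,"fingers":1},{"x":-27,"y":-90,"z":0,"rx":0,"ry":0,"rz":-0.11,"fingers":1},{"x":-40,"y":-135,"z":0,"rx":0,"ry":0,"rz":-0.16,"fingers":1},{"x":-54,"y":-180,"z":0,"rx":0,"ry":0,"rz":-0.21,"fingers":1},{"x":-67,"y":-225,"z":0,"rx":0,"ry":0,"rz":-0.26,"fingers":1},{"x":-80,"y":-270,"z":0,"rx":0,"ry":0,"rz":-0.31,"fingers":1},{"x":-94,"y":-315,"z":0,"rx":0,"ry":0,"rz":-0.37,"fingers":1},{"x":-107,"y":-360,"z":0,"rx":0,"ry":0,"rz":-0.43,"fingers":1},{"x":-118,"y":-395,"z":0,"rx":0,"ry":0,"rz":-0.47,"fingers":1},{"x":-123,"y":-413,"z":0,"rx":0,"ry":0,"rz":-0.482,"fingers":1},{"x":-124.9,"y":-418,"z":0.5,"rx":0,"ry":0,"rz":-0.482,"fingers":1},{"x":-124.9,"y":-418,"z":0.5,"rx":0,"ry":0,"rz":-0.482,"fingers":1},{"x":-124.9,"y":-418,"z":0.5,"rx":0,"ry":0,"rz":-0.482,"fingers":1}]'

```text
time_s: 15.8
tool_pos: [0.5378, 0.2296, 0.1295]
tool_rot: [179.9, 0.0, 5.0]
force: [0.6, -0.6, -1.3]
grip_width: 0.0356
grasp_force: 20.0
```

```bash
python3 - <<'E'
from h import *
from cell import sensors,vision
o=sensors.get_obs();print(o["force"].round(2),o["tool_pos"],o["tool_rot"],o["grip_width"],o["grasp_force"],o["qpos"].round(1))
to_tool(o,[.5379,.2313,.0332],5.13)
d=vision.read_camera("wrist");np.savez("w9.npz",**d);im=d["image"].copy();hsv=cv2.cvtColor(im,cv2.COLOR_RGB2HSV).astype(int)
c=np.load("cr.npz");O,a=c["O"],float(c["a"]);u=np.array([np.cos(a),np.sin(a)]);w=np.array([-u[1],u[0]])
P=lambda X,Y,z:proj(d,[*(O+u*X/1e3+w*Y/1e3),z/1e3])[0].round(1)
print("notch outer",P(105,31,65),P(105,-31,65),"board L,R at x=150",P(150,45,18),P(150,-130,18),"mark",P(44,-113,28),"ptr tip",P(102,-104,38),"grip",P(102,-70,100))
cv2.imwrite("pics/w9.png",im[:,:,::-1])
for X in(130,150,170):
    r=int(P(X,45,18)[1]);print("row",r,"pred",P(X,45,18)[0]);q=int(P(X,45,18)[0]);print(im[r,max(0,q-8):q+9,2].tolist())
E
```

```text
[ 0.65 -0.57 -1.35] [0.53780471 0.22963529 0.12946716] [1.79924185e+02 1.26870626e-02 4.97329159e+00] 0.03555347309630669 19.99804526567459 [  10.2   17.8  -42.7   96.7   12.8   70.5 -120.5]
shift mm [ 0.3 -1.8 96.3] rotvec [ 0.0013  0.0002 -0.0027]
notch outer [212.9 122.4] [284.7 122.2] board L,R at x=150 [203.1  72.8] [381.9  72.4] mark [356.8 180.1] ptr tip [357.5 124. ] grip [342.1 128.5]
row 94 pred 204.1
[99, 101, 102, 102, 100, 100, 102, 105, 127, 154, 166, 170, 167, 167, 168, 164, 168]
row 72 pred 203.1
[99, 101, 98, 100, 95, 99, 101, 103, 122, 156, 166, 168, 168, 167, 165, 165, 165]
row 50 pred 202.0
[95, 96, 97, 95, 96, 95, 95, 99, 123, 156, 165, 166, 166, 162, 165, 163, 160]
```

The board edge matches the prediction to within 1 px, so I'll lower gently.

Request:
drive_tool --moves '[{"x":0,"y":-1,"z":10,"rx":0,"ry":0,"rz":-0.002,"fingers":1},{"x":0,"y":-1,"z":28,"rx":0,"ry":0,"rz":-0.002,"fingers":1},{"x":0,"y":-1,"z":48,"rx":0,"ry":0,"rz":-0.002,"fingers":1},{"x":0,"y":-1,"z":66,"rx":0,"ry":0,"rz":-0.002,"fingers":1},{"x":0,"y":-1,"z":79,"rx":0,"ry":0,"rz":-0.002,"fingers":1},{"x":0,"y":-1,"z":87,"rx":0,"ry":0,"rz":-0.002,"fingers":1},{"x":0,"y":-1,"z":91,"rx":0,"ry":0,"rz":-0.002,"fingers":1},{"x":0,"y":-1,"z":92,"rx":0,"ry":0,"rz":-0.002,"fingers":1},{"x":0,"y":-1,"z":93,"rx":0,"ry":0,"rz":-0.002,"fingers":1},{"x":0,"y":-1,"z":93,"rx":0,"ry":0,"rz":-0.002,"fingers":1}]'

```text
time_s: 17.1
tool_pos: [0.5377, 0.2326, 0.037]
tool_rot: [180.0, -0.0, 5.2]
force: [-0.5, 0.4, -0.9]
grip_width: 0.0352
grasp_force: 20.0
```

Request:
drive_tool --moves '[{"x":0,"y":1,"z":0.5,"rx":0,"ry":0,"rz":0,"fingers":1},{"x":0,"y":1,"z":1.5,"rx":0,"ry":0,"rz":0,"fingers":1},{"x":0,"y":1,"z":2.5,"rx":0,"ry":0,"rz":0,"fingers":1},{"x":0,"y":1,"z":3.2,"rx":0,"ry":0,"rz":0,"fingers":1},{"x":0,"y":1,"z":3.2,"rx":0,"ry":0,"rz":0,"fingers":1}]'

```text
time_s: 17.73
tool_pos: [0.5377, 0.2321, 0.0337]
tool_rot: [-180.0, -0.0, 5.2]
force: [-0.5, 0.8, 0.2]
grip_width: 0.0354
grasp_force: 20.0
```

Request:
drive_tool --moves '[{"x":0,"y":0.3,"z":0.5,"rx":0,"ry":0,"rz":0,"fingers":1},{"x":0,"y":0.3,"z":0.8,"rx":0,"ry":0,"rz":0,"fingers":1},{"x":0,"y":0.3,"z":0.8,"rx":0,"ry":0,"rz":0,"fingers":1}]'

```text
time_s: 18.1
tool_pos: [0.5377, 0.2323, 0.0334]
tool_rot: [-179.9, -0.1, 5.3]
force: [-1.1, 2.0, 6.0]
grip_width: 0.0353
grasp_force: 20.0
```

```bash
python3 - <<'E'
from h import *
from cell import sensors
for i in range(1):
    o=sensors.get_obs();print(o["force"].round(2),o["wrist_torque"].round(3),o["tool_pos"],o["tool_rot"])
E
```

```text
[-1.14  1.98  6.01] [0.409 0.356 0.012] [0.53772721 0.23229648 0.03340109] [-1.79939313e+02 -5.73062203e-02  5.26358357e+00]
```

Seated with about 6 N at the expected height, so I'll release and rise.

Request:
drive_tool --moves '[{"x":0,"y":0,"z":-0.5,"rx":0,"ry":0,"rz":0,"fingers":0.1},{"x":0,"y":0,"z":-0.5,"rx":0,"ry":0,"rz":0,"fingers":-0.1},{"x":0,"y":0,"z":-0.5,"rx":0,"ry":0,"rz":0,"fingers":-0.4},{"x":0,"y":0,"z":-0.5,"rx":0,"ry":0,"rz":0,"fingers":-0.4},{"x":0,"y":0,"z":-0.5,"rx":0,"ry":0,"rz":0,"fingers":-0.4},{"x":0,"y":0,"z":-0.5,"rx":0,"ry":0,"rz":0,"fingers":-0.4}]'

```text
time_s: 18.85
tool_pos: [0.5375, 0.2311, 0.0331]
tool_rot: [180.0, 0.0, 5.2]
force: [-0.3, -0.6, -0.9]
grip_width: 0.0604
grasp_force: 0.0
```

Request:
drive_tool --moves '[{"x":0,"y":0,"z":-6,"rx":0,"ry":0,"rz":0,"fingers":-0.4},{"x":0,"y":0,"z":-18,"rx":0,"ry":0,"rz":0,"fingers":-0.4},{"x":0,"y":0,"z":-40,"rx":0,"ry":0,"rz":0,"fingers":-0.4},{"x":0,"y":0,"z":-70,"rx":0,"ry":0,"rz":0,"fingers":-0.3},{"x":0,"y":0,"z":-100,"rx":0,"ry":0,"rz":0,"fingers":-0.2},{"x":0,"y":0,"z":-120,"rx":0,"ry":0,"rz":0,"fingers":-0.1},{"x":0,"y":0,"z":-120,"rx":0,"ry":0,"rz":0,"fingers":-0.1},{"x":0,"y":0,"z":-120,"rx":0,"ry":0,"rz":0,"fingers":-0.1}]'

```text
time_s: 19.85
tool_pos: [0.537, 0.2308, 0.1521]
tool_rot: [180.0, 0.1, 5.2]
force: [1.5, 0.2, 0.0]
grip_width: 0.048
grasp_force: 0.0
```

```bash
cat > chk.py <<'E'
from h import *
from cell import sensors,vision
c=np.load("cr.npz");O,a=c["O"],float(c["a"]);u=np.array([np.cos(a),np.sin(a)]);w=np.array([-u[1],u[0]])
Wp=lambda X,Y,z:np.array([*(O+u*X/1e3+w*Y/1e3),z/1e3])
def loc(d,px,z): q=ray(d,px,z/1e3)[:,:2]-O; return np.c_[q@u,q@w]*1000
def brass(d,X,z,dy=(-128,-100),half=16):
    """centre of brass rows around predicted spot; returns pixel rows/cols"""
    im=cv2.cvtColor(d["image"],cv2.COLOR_RGB2HSV).astype(int)
    return im
E
python3 - <<'E'
from chk import *
o=sensors.get_obs();print(o["tool_pos"],o["grip_width"])
to_tool(o,Wp(102,-70,153),5.13)
d=vision.read_camera("wrist");np.savez("w10.npz",**d)
t=vision.read_camera("top");np.savez("t10.npz",**t);s=vision.read_camera("scene");np.savez("s10.npz",**s)
hsv=cv2.cvtColor(d["image"],cv2.COLOR_RGB2HSV).astype(int)
# bat in wrist: column extents along rows at X=50..138
print("end pred",proj(d,[Wp(140,0,65),Wp(140,18,65),Wp(140,-18,65),Wp(105,18,65),Wp(105,-18,65)]).round(1).tolist())
im=d["image"].astype(int)
for X in(60,80,130,136):
    p,q=proj(d,[Wp(X,18,65),Wp(X,-18,65)]);r=int(p[1]);print("row",r,p[0].round(1),q[0].round(1),im[r,int(p[0])-8:int(p[0])+9,2].tolist(),im[r,int(q[0])-8:int(q[0])+9,2].tolist())
cpx=int(proj(d,Wp(140,0,65))[0][0]);r=int(proj(d,Wp(140,0,65))[0][1]);print("col",r,im[r-14:r+15,cpx,2].tolist())
big=np.zeros((600,800,3),np.uint8);big[:384,:512]=d["image"]
x,y=proj(s,Wp(20,-20,50))[0].astype(int);big[384:600,:288]=cv2.resize(s["image"][y-54:y+54,x-72:x+72],(288,216))
x,y=proj(t,Wp(20,-20,50))[0].astype(int);big[:576,512:800]=cv2.resize(t["image"][y-72:y+72,x-36:x+36],(288,576))
cv2.imwrite("pics/c10.png",big[:,:,::-1])
E
```

```text
[0.5369688  0.23077608 0.15211532] 0.048015378354716205
shift mm [65.9 69.2 -0.9] rotvec [0.0006 0.0015 0.0017]
end pred [[250.8, 80.2], [230.8, 80.2], [270.7, 80.3], [231.6, 120.2], [269.9, 120.3]]
row 167 232.5 269.0 [154, 157, 158, 161, 161, 163, 165, 162, 153, 136, 133, 138, 140, 139, 144, 150, 152] [121, 113, 103, 96, 89, 84, 81, 80, 83, 103, 113, 116, 116, 121, 119, 119, 118]
row 146 232.1 269.4 [158, 157, 160, 162, 162, 164, 163, 158, 139, 128, 133, 140, 141, 141, 147, 150, 151] [114, 112, 106, 99, 92, 89, 81, 81, 93, 105, 116, 119, 119, 115, 119, 119, 119]
row 91 231.1 270.4 [158, 157, 161, 163, 165, 163, 161, 155, 137, 125, 125, 131, 136, 138, 141, 142, 145] [115, 110, 104, 98, 91, 87, 81, 81, 92, 111, 117, 118, 120, 117, 117, 114, 112]
row 84 230.9 270.6 [157, 156, 158, 161, 163, 164, 159, 166, 162, 152, 136, 126, 129, 132, 138, 137, 138] [110, 106, 104, 94, 88, 85, 83, 86, 102, 112, 117, 119, 118, 118, 117, 118, 114]
col 80 [172, 173, 171, 172, 172, 173, 172, 171, 172, 172, 170, 171, 171, 163, 145, 127, 125, 133, 139, 142, 143, 144, 144, 145, 145, 147, 144, 146, 143]
```

The barrel edges and end lie within 1 px of a level, seated bat. I'll move above the grip and check the handle numerically in the stored top view.

```bash
python3 - <<'E'
from chk import *
for f in("t10","s10"):
    d=dict(np.load(f+".npz"));im=d["image"]
    for X,r in((-150,8),(-130,8),(-154,12),(-80,8.),(130,18)):
        c=proj(d,[Wp(X,Y,65) for Y in np.arange(-40,41,4)]).astype(np.float32)
        v=cv2.remap(im[...,2],c[None,:,0],c[None,:,1],cv2.INTER_LINEAR)[0];print(f,X,v.tolist())
E
```

```text
t10 -150 [38, 38, 39, 40, 41, 44, 43, 44, 45, 46, 47, 48, 48, 50, 52, 53, 53, 53, 54, 55, 55]
t10 -130 [36, 39, 37, 41, 37, 39, 41, 42, 43, 44, 45, 46, 48, 47, 48, 50, 52, 53, 53, 53, 55]
t10 -154 [38, 39, 41, 41, 42, 43, 43, 46, 46, 47, 48, 50, 49, 50, 51, 53, 54, 54, 54, 56, 57]
t10 -80 [70, 68, 78, 98, 99, 79, 45, 37, 39, 39, 38, 39, 41, 40, 43, 44, 46, 46, 48, 47, 48]
t10 130 [64, 66, 70, 72, 70, 81, 77, 51, 61, 71, 78, 83, 87, 90, 85, 86, 95, 96, 95, 67, 57]
s10 -150 [81, 80, 73, 73, 73, 75, 64, 50, 42, 45, 54, 71, 72, 57, 48, 47, 47, 46, 48, 48, 48]
s10 -130 [107, 104, 101, 98, 96, 93, 89, 86, 56, 49, 59, 73, 72, 55, 46, 45, 45, 45, 45, 44, 44]
s10 -154 [52, 51, 54, 52, 51, 50, 49, 45, 46, 48, 54, 64, 70, 58, 48, 45, 45, 46, 47, 46, 47]
s10 -80 [22, 23, 21, 20, 17, 24, 26, 27, 36, 47, 59, 75, 74, 56, 46, 45, 44, 45, 48, 47, 46]
s10 130 [46, 48, 49, 60, 45, 38, 41, 41, 44, 51, 59, 63, 71, 71, 75, 69, 48, 45, 46, 47, 50]
```

Request:
drive_tool --moves '[{"x":15,"y":15,"z":0,"rx":0,"ry":0,"rz":0,"fingers":-0.1},{"x":40,"y":42,"z":0,"rx":0,"ry":0,"rz":0,"fingers":-0.1},{"x":60,"y":63,"z":0,"rx":0,"ry":0,"rz":0,"fingers":-0.1},{"x":66,"y":69,"z":0,"rx":0,"ry":0,"rz":0,"fingers":-0.1},{"x":66,"y":69,"z":0,"rx":0,"ry":0,"rz":0,"fingers":-0.1},{"x":66,"y":69,"z":0,"rx":0,"ry":0,"rz":0,"fingers":-0.1}]'

```text
time_s: 20.75
tool_pos: [0.6086, 0.17, 0.1531]
tool_rot: [-180.0, 0.0, 5.3]
force: [-0.5, 0.2, 0.2]
grip_width: 0.048
grasp_force: 0.0
```

```bash
python3 - <<'E'
from chk import *
o=sensors.get_obs();print(o["tool_pos"],o["tool_rot"],o["force"].round(1));to_tool(o,Wp(102,-70,50),5.13)
d=vision.read_camera("wrist");np.savez("w11.npz",**d)
E
```

```text
[0.60860724 0.16996318 0.15309966] [-1.79966054e+02  3.22333336e-02  5.34830002e+00] [-0.5  0.2  0.2]
shift mm [1.000e-01 2.100e+00 1.031e+02] rotvec [-0.0006  0.0006  0.0038]
```

In the scene view the handle and barrel show the same small offset, so the bat is in both notches. Descending on the grip.

Request:
drive_tool --moves '[{"x":0,"y":1,"z":15,"rx":0,"ry":0,"rz":0.003,"fingers":-0.1},{"x":0,"y":1,"z":38,"rx":0,"ry":0,"rz":0.003,"fingers":-0.1},{"x":0,"y":1,"z":58,"rx":0,"ry":0,"rz":0.003,"fingers":-0.1},{"x":0,"y":1,"z":68,"rx":0,"ry":0,"rz":0.003,"fingers":-0.1},{"x":0,"y":1,"z":75,"rx":0,"ry":0,"rz":0.003,"fingers":-0.1},{"x":0,"y":1,"z":82,"rx":0,"ry":0,"rz":0.003,"fingers":-0.1},{"x":0,"y":1,"z":89,"rx":0,"ry":0,"rz":0.003,"fingers":-0.1},{"x":0,"y":1,"z":95,"rx":0,"ry":0,"rz":0.003,"fingers":-0.1},{"x":0,"y":1,"z":100,"rx":0,"ry":0,"rz":0.003,"fingers":-0.1},{"x":0,"y":1,"z":103,"rx":0,"ry":0,"rz":0.003,"fingers":-0.1},{"x":0,"y":1,"z":103,"rx":0,"ry":0,"rz":0.003,"fingers":-0.1}]'

```text
time_s: 22.18
tool_pos: [0.6095, 0.1675, 0.0499]
tool_rot: [180.0, 0.0, 5.1]
force: [-0.2, 0.4, 0.0]
grip_width: 0.048
grasp_force: 0.0
```

Request:
drive_tool --moves '[{"x":0,"y":0,"z":0,"rx":0,"ry":0,"rz":0,"fingers":1},{"x":0,"y":0,"z":0,"rx":0,"ry":0,"rz":0,"fingers":1},{"x":0,"y":0,"z":0,"rx":0,"ry":0,"rz":0,"fingers":1},{"x":0,"y":0,"z":0,"rx":0,"ry":0,"rz":0,"fingers":1},{"x":0,"y":0,"z":0,"rx":0,"ry":0,"rz":0,"fingers":1},{"x":0,"y":0,"z":0,"rx":0,"ry":0,"rz":0,"fingers":1}]' --force 45

```text
time_s: 22.92
tool_pos: [0.6096, 0.1688, 0.0503]
tool_rot: [-179.9, -0.0, 5.1]
force: [0.5, 4.9, -0.6]
grip_width: 0.0258
grasp_force: 45.0
```

```bash
python3 - <<'E'
from chk import *
o=sensors.get_obs();print(o["grip_width"],o["grasp_force"],o["force"].round(1),o["tool_pos"],o["tool_rot"])
d=vision.read_camera("wrist");np.savez("w12.npz",**d)
# mark in stored views: saturation excess, X profile
for f in("w2","w3","w9","w10","w11","w12"):
    d=dict(np.load(f+".npz"));h=cv2.cvtColor(d["image"],cv2.COLOR_RGB2HSV).astype(np.float32)[...,1]
    G=np.array([[proj(d,Wp(X,Y,28))[0] for X in np.arange(20,70,.5)] for Y in(-121,-119,-117,-115,-111,-109,-107,-105)]).astype(np.float32)
    if G[...,0].max()>511 or G[...,1].max()>270 or G.min()<0: print(f,"out",G.min((0,1)),G.max((0,1)));continue
    v=cv2.remap(h,G[...,0],G[...,1],cv2.INTER_LINEAR);X=np.arange(20,70,.5)
    for nm,q in(("bar",v[:4].mean(0)),("stem",v[4:].mean(0))):
        e=q-np.median(q);m=e>e.max()/2;print(f,nm,e.max(),X[m].min(),X[m].max(),(X*m*e).sum()/(m*e).sum())
E
```

```text
0.02583313124134467 44.999621137976646 [ 0.5  4.9 -0.6] [0.60961377 0.16875302 0.05027156] [-1.79918890e+02 -2.91013081e-02  5.10244623e+00]
w2 bar 42.66028 41.0 46.0 43.5192081211224
w2 stem 37.73633 41.5 45.5 43.51335558540259
w3 bar 50.786865 37.0 49.5 43.26174857142341
w3 stem 48.791748 41.0 46.0 43.52067200939084
w9 bar 46.788086 39.0 53.0 45.982048357000956
w9 stem 45.710693 43.0 48.0 45.48210330260946
w10 bar 46.80493 39.0 52.5 45.755326897566974
w10 stem 46.914307 43.0 48.0 45.461440419776594
w11 bar 77.43921 47.0 55.5 51.08277160530391
w11 stem 66.689575 43.0 50.5 46.69953912343117
w12 out [292.52536 251.84927] [314.44672 302.62204]
```

Gripped at 25.8 mm with 45 N. The mark is at X of about 43.5-45.5, so I'll pull about 56 mm and then measure pointer against mark.

Request:
drive_tool --moves '[{"x":-3,"y":0,"z":0,"rx":0,"ry":0,"rz":0,"fingers":1},{"x":-9,"y":0,"z":0,"rx":0,"ry":0,"rz":0,"fingers":1},{"x":-17,"y":0,"z":0,"rx":0,"ry":0,"rz":0,"fingers":1},{"x":-25,"y":0,"z":0,"rx":0,"ry":0,"rz":0,"fingers":1},{"x":-33,"y":0,"z":0,"rx":0,"ry":0,"rz":0,"fingers":1},{"x":-41,"y":0,"z":0,"rx":0,"ry":0,"rz":0,"fingers":1},{"x":-48,"y":0,"z":0,"rx":0,"ry":0,"rz":0,"fingers":1},{"x":-53,"y":0,"z":0,"rx":0,"ry":0,"rz":0,"fingers":1},{"x":-56,"y":0,"z":0,"rx":0,"ry":0,"rz":0,"fingers":1},{"x":-57,"y":0,"z":0,"rx":0,"ry":0,"rz":0,"fingers":1},{"x":-57,"y":0,"z":0,"rx":0,"ry":0,"rz":0,"fingers":1},{"x":-57,"y":0,"z":0,"rx":0,"ry":0,"rz":0,"fingers":1}]'

```text
time_s: 24.48
tool_pos: [0.5547, 0.1638, 0.0503]
tool_rot: [-179.9, -0.2, 5.1]
force: [4.4, 6.1, -7.0]
grip_width: 0.0252
grasp_force: 45.0
```

```bash
python3 - <<'E'
from chk import *
o=sensors.get_obs();q=o["tool_pos"][:2]-O;print(o["grip_width"],o["grasp_force"],o["force"].round(1),"tcp cradle",q@u*1e3,q@w*1e3,o["tool_rot"])
for n in("top","scene","wrist"):
    d=vision.read_camera(n);np.savez(n[0]+"13.npz",**d)
L=[("t0","top0"),("t10","t10"),("t13","t13"),("s0","scene0"),("s10","s10"),("s13","s13"),("w3","w3"),("w9","w9"),("w10","w10"),("w13","w13")]
X=np.arange(20,125,.5)
for nm,f in L:
    d=dict(np.load(f+".npz"));h=cv2.cvtColor(d["image"],cv2.COLOR_RGB2HSV).astype(np.float32)[...,1]
    for tag,Ys,z,lo,hi in(("stem",(-111,-109,-107),28,25,65),("bar",(-120,-118,-116,-114),28,25,65),("ptr",(-102,-100,-98,-96,-94,-92),38,30,120)):
        G=np.array([[proj(d,Wp(x,Y,z))[0] for x in X] for Y in Ys]).astype(np.float32)
        v=cv2.remap(h,G[...,0],G[...,1],cv2.INTER_LINEAR).mean(0);k=(X>=lo)&(X<=hi)&(G[0,:,1]>=0);v=v[k];x=X[k]
        if len(v)<9: continue
        e=v-np.median(v);i=e.argmax();m=(abs(x-x[i])<8)&(e>e.max()/2);print(nm,tag,e.max().round(0),x[i],((x*m*e).sum()/(m*e).sum()).round(2),end=" | ")
    print()
E
```

```text
0.025236314240977463 45.00434584915638 [ 4.4  6.1 -7. ] tcp cradle 47.69771939302635 -69.20325676701756 [-179.86820374   -0.24287591    5.08044658]
t0 stem 34.0 43.5 42.79 | t0 bar 39.0 43.0 42.15 | t0 ptr 28.0 99.5 100.23 | 
t10 stem 34.0 43.5 42.6 | t10 bar 39.0 43.0 42.05 | t10 ptr 31.0 99.5 100.26 | 
t13 stem 12.0 57.0 56.98 | t13 bar 13.0 46.5 47.87 | t13 ptr 41.0 118.0 115.31 | 
s0 stem 43.0 45.0 44.77 | s0 bar 50.0 46.0 45.26 | s0 ptr 64.0 101.0 100.94 | 
s10 stem 43.0 44.5 45.2 | s10 bar 43.0 45.5 45.45 | s10 ptr 66.0 100.5 100.75 | 
s13 stem 42.0 45.0 45.04 | s13 bar 49.0 45.0 45.37 | s13 ptr 52.0 45.5 45.32 | 
w3 stem 48.0 43.0 43.53 | w3 bar 50.0 43.0 43.27 | w3 ptr 44.0 102.0 101.99 | 
w9 stem 46.0 45.0 45.33 | w9 bar 47.0 45.0 45.99 | w9 ptr 23.0 48.5 48.26 | 
w10 stem 47.0 46.0 45.45 | w10 bar 47.0 45.0 45.77 | w10 ptr 29.0 48.0 48.0 | 
w13 stem 47.0 45.0 46.02 | w13 bar 47.0 44.5 46.1 | w13 ptr 42.0 46.0 47.19 |
```

In the wrist view the pointer reads 46.5 and the mark about 44.2 after correcting for the side-face bias. The earlier views give the same total pull of about 57.9 mm, so I'll pull 2.4 mm more.

Request:
drive_tool --moves '[{"x":-1,"y":0,"z":0,"rx":0,"ry":0,"rz":0,"fingers":1},{"x":-2.4,"y":0,"z":0,"rx":0,"ry":0,"rz":0,"fingers":1},{"x":-2.4,"y":0,"z":0,"rx":0,"ry":0,"rz":0,"fingers":1},{"x":-2.4,"y":0,"z":0,"rx":0,"ry":0,"rz":0,"fingers":1},{"x":-2.4,"y":0,"z":0,"rx":0,"ry":0,"rz":0,"fingers":1},{"x":-2.4,"y":0,"z":0,"rx":0,"ry":0,"rz":0,"fingers":1}]'

```text
time_s: 25.38
tool_pos: [0.5524, 0.1636, 0.0503]
tool_rot: [-179.9, -0.3, 5.1]
force: [6.4, 6.8, -6.0]
grip_width: 0.0257
grasp_force: 45.0
```

```bash
python3 - <<'E'
from chk import *
o=sensors.get_obs();q=o["tool_pos"][:2]-O;print(o["time_s"],o["grip_width"],o["force"].round(1),"tcp",q@u*1e3,q@w*1e3)
for n in("scene","wrist"):
    d=vision.read_camera(n);np.savez(n[0]+"14.npz",**d)
X=np.arange(25,65,.5)
d=dict(np.load("w14.npz"));h=cv2.cvtColor(d["image"],cv2.COLOR_RGB2HSV).astype(np.float32)[...,1]
for f in("s14","w14"):
    d=dict(np.load(f+".npz"));h=cv2.cvtColor(d["image"],cv2.COLOR_RGB2HSV).astype(np.float32)[...,1]
    for z,Ys in((28,(-121,-119,-117,-115,-109,-107,-105)),(38,(-102,-100,-98,-96,-94))):
      for Y in Ys:
        G=proj(d,[Wp(x,Y,z) for x in X]).astype(np.float32)
        v=cv2.remap(h,G[None,:,0],G[None,:,1],cv2.INTER_LINEAR)[0];e=v-np.median(v);i=e.argmax();m=(abs(X-X[i])<14)&(e>e.max()/2)
        print(f,z,Y,e.max(),X[m].min(),X[m].max(),((X*m*e).sum()/(m*e).sum()).round(1))
# bat still there: edges from wrist
d=dict(np.load("w14.npz"));im=d["image"].astype(int)
p,qq=proj(d,[Wp(135,18,65),Wp(135,-18,65)]);print(p,qq)
if 0<p[1]<380: print(im[int(p[1]),max(0,int(p[0])-8):int(p[0])+9,2],im[int(p[1]),int(qq[0])-8:int(qq[0])+9,2])
E
```

```text
25.375 0.025720199613071232 [ 6.4  6.8 -6. ] tcp 45.39796830634782 -69.22198899853356
s14 28 -121 42.521484 39.5 51.5 45.4
s14 28 -119 44.950195 40.5 51.0 45.6
s14 28 -117 48.003906 41.0 50.0 45.6
s14 28 -115 44.833984 41.5 49.5 45.5
s14 28 -109 34.898438 41.5 49.0 45.3
s14 28 -107 31.704102 41.5 48.5 45.1
s14 28 -105 34.26465 41.5 48.0 44.8
s14 38 -102 35.634766 40.0 48.0 44.0
s14 38 -100 42.404297 39.5 47.5 43.4
s14 38 -98 52.351562 39.5 47.0 43.2
s14 38 -96 56.15039 39.0 47.0 43.0
s14 38 -94 58.591797 38.5 46.5 42.4
w14 28 -121 48.680664 39.5 54.0 46.8
w14 28 -119 46.489258 39.5 54.0 46.8
w14 28 -117 46.526367 40.0 54.0 47.0
w14 28 -115 45.15918 42.0 50.0 46.0
w14 28 -109 46.615234 43.0 49.0 45.9
w14 28 -107 46.109375 43.0 49.0 46.0
w14 28 -105 48.696777 35.5 49.0 42.4
w14 38 -102 46.23633 40.0 53.0 46.4
w14 38 -100 48.6875 40.0 48.0 43.9
w14 38 -98 47.695312 39.5 47.5 43.6
w14 38 -96 46.467773 40.5 47.5 44.0
w14 38 -94 46.38867 42.0 47.5 44.8
[98.58704973 90.14590043] [161.52374216  90.13220397]
[ 93  97  96  96  96 107 119 127 131 132 138 137 139 143 145 144 145] [ 72  75  72  71  69  71  64  63  59  78 117 149 164 169 169 169 168]
```

Pointer and mark now agree to within a few tenths of a mm: in the scene view, 42.9 and 43.0 after bias correction. The bat's edges are unchanged and the grip holds at 45 N, so I'll hand in.

```bash
python3 -c "
from cell import workorder
print(workorder.sign_off())"
```

```text
the job is handed in; nothing more can be done
None
```

The bat lies level in both notches and is released. The writing guide is held with its pointer at the mark, within about half a millimetre by my measurements, and the job was handed in at about 25 s; the sign-off returned no verdict.

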